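Present the notched reference plate over the light pad, label up

TASK

Of the two glass plates standing in the rack, take out the one with the notched corner (the notch marks its frosted, labelled end), gripping it only on the clear part and never touching the frosted end. Hold it level lengthwise, about 12 cm above the table, with the label over the middle of the lit pad and the plate leaned over by about 45 degrees so that its frosted, labelled face looks up, not down. Finish still holding it there in the gripper; leave the rack's other plate, the loupe and the ring gauge where they are.

Things in the scene. Friction and masses are not known exactly. Their poses are not given: they have to be found in the camera images.
- plate_center (a point): centre of the loose glass reference plate, 100 long x 8 thick x 56 mm high, 110 g, on its long edge in an outer rack slot, top edge 66 mm above the table. Axes: +x along its length to the frosted end, +y out of the frosted (labelled) face, +z to the top edge. Clear from x = -50 to +15 mm: grip there, across the 8 mm. It lifts straight out (16 mm deep in the slot, 0.75 mm play each side).
- plate: the same plate; same axes, origin at the middle of its lower edge, 28 mm below plate_center. The notch, 12 x 12 mm, is cut from the top corner at +x; with the frosted face towards you and the notch at the top, the notch is at your left.
- frosted_end: the frosted end of that plate, its last 35 mm at +x, fixed to it: white frosting and a white label with a blue bar, on the +y face only. Origin and axes as plate. Not to be touched.
- label (a point): middle of the label on the frosted face: 32.5 mm along +x, 4 mm along +y and 6 mm along -z from plate_center; same axes
- blank_center (a point): centre of the other loose plate: plain clear glass of the same size, no notch and no frosted end, standing in the other outer slot, parallel to the first; must stay there
- light_pad: the light pad described below; origin at the centre of its underside on the table
- rack: fixed grey rack block 122 x 124 x 26 mm with three parallel slots, 40 mm apart, that run along its x; origin at the centre of its underside on the table. The slot floors are 10 mm up. The plates stand in the two outer slots (80 mm apart), the middle one is empty.
- pad_top (a point): middle of the top of the fixed light pad, a dark square slab 140 x 140 x 12 mm with a glowing white 116 mm square; z up, 12 mm above the table
- loupe_center (a point): centre of a loose black loupe, 34 mm across and 30 mm high; a bystander
- ring_gauge_1_center (a point): centre of a loose steel ring gauge, 38 mm across and 12 mm high; a bystander
There are look-alikes about, which are no part of the job. What is shaped like the plate but orange is not meant.

How it is judged:
By the outcome, as a careful person would: the job done as asked, in the order asked, and still so for the second after the job is handed in, while the arm keeps its last pose, push and grip.
It also fails if it takes over 35 s, if anything falls off the work surface, if the arm or the gripper's body presses on something with over 40 N, if the wrist force passes 120 N, or if a joint passes its speed limit or range.

ROBOT

A 7-joint arm with a two-finger parallel gripper is mounted at the origin on a cart in front of the work surface, level with it; the furniture and walls round the work are solid. World frame = base frame: x ahead of the robot, y to its left, z up, the work surface at z = 0. Lengths are in mm, angles in degrees, forces in N, time in s.
With the tool pointing down it reaches from about 400 to 875 mm from the base axis. Payload 19.3 kg.
Tool frame: the origin (TCP) lies on the centre line of the jaws, within the pads' length; the fingertips stand 8 mm ahead of it and the grasp point (between the pads) lies 11 mm behind it (finger_overhang is the distance from the TCP to the fingertips, in mm); z points along the fingers, y is the direction in which the jaws open and shut (so a half turn about z gives the same grasp; the last joint's range is limited). The gripper opens to 85 mm and grips with 20 to 120 N. Pads are 22 mm wide; open, the fingers measure 114 mm over their backs; the gripper's body (76 mm by 85 mm) begins 54 mm behind the grasp point. The pads swing forward as they close: fully open they stand 13 mm farther back than shut.
Start: joints at [70.061, 29.874, -2.08, 91.645, 1.215, 58.505, -6.463], TCP at [171.372, -601.037, 203.991] pointing down, gripper open.
Joint ranges: [-166.77, 166.77], [-17.47, 122.26], [-85.68, 81.53], [9.62, 139.38], [-72.42, 252.41], [9.2, 110.78], [-144.41, 144.41]. Speed limits (degrees/s): [108.29, 108.29, 136.94, 136.94, 172.46, 172.46, 172.46].

INTERFACE

Orientations are given as a 3x3 rotation matrix whose columns are the frame's x, y, z axes.
In Python, from workcell import sense, read_camera, sign_off, silhouettes, place_of, finger_overhang gives the robot as it stands.
- The arm moves only by the tool drive_tool, never from a script. Its argument "steps" is one flat list of numbers, 7 for each row, row after row: the turn, a rotation vector about the world's x, y, z in degrees, then the shift along the world's x, y, z in cm, then the closure, from -1 (fully open) to 1 (shut). A call has 1 to 12 rows; each row is the pose to reach, as a shift and turn from the pose commanded when the call began; what a row does not reach only later rows make up. A row lasts 1/8 s, in which the tool goes at most 62.5 mm and 10.7 degrees, less where a joint would pass 70% of its speed; a pose out of reach is approached as far as the arm can. A call with a gripper value outside its range is refused whole. The fingers move at their own pace and stop on an object; "newtons" is the grip in N (left out, the last holds). Time passes only in rows, so rows that repeat a pose let the fingers close. It gives the time, the measured TCP pose, the force and the opening at its end, in the units of the state.
- sense(): the state, without advancing time (a new reading comes with each control period).
- read_camera(name): name is "scene" or "top"; returns a dict with "frame" (384x512x3 uint8, red, green, blue), "fov_y" (degrees; the focal length in pixels is half the picture's height over the tangent of half this angle, whatever the lens; pixels are square), "cx", "cy" (the principal point, pixels), "R" (3x3) and "t" (3): a world point X has camera coordinates R X + t. Camera axes: x right, y down, z forward; pixel columns grow to the right and rows downward; lengths in mm; the calibration is good to about 2 mm. A picture is of the moment at which its call begins. There is no depth.
- sign_off(): hands the job in, once; it reports no verdict.
Trained networks look in a picture, given as the dict that the camera call returned (one of the last four; its "shot" number tells which), for a name from the list of things; names that differ only in an ending like _2 or _b are one class to them, and where a whole thing is asked for, a point or a joint stands for the part that bears it (a point fixed in the world has none). Each returns a list of dicts, best first, with "score" (0 to 1); they miss things now and then, are a little off and sometimes report something else, mostly with a low value. They report only what shows in the picture. A call takes as long as a camera call. They do not tell look-alikes from the thing itself.
- silhouettes(query, picture): "region" (384x512 bool, what is visible of it) and "pixel" ([column, row] in pixels, amid what is visible of it).
- place_of(query, picture): "pixel" ([column, row] in pixels: a listed point, or the origin of a listed thing).
The state is a dict: "time": time; "q": joint angles; "joint_vel": joint speeds; "joint_efforts": joint torques, N m; "ee_pos": TCP position; "orientation": TCP orientation; "ft_force": force on the tool from outside, world axes, zero at the start; "moment": the same for the moment, N m; "finger_gap": finger opening in mm.
Only numpy, scipy, OpenCV 4.12 (cv2) and the standard library are available. Lean on these libraries where they do the work, as an engineer would, in place of code of your own. Each camera call takes 0.05 s, during which the arm holds its last target. There are 200 camera calls.

## Working session

There is one attempt and no reset: what is moved stays moved. The work goes in short steps, Python scripts to look and compute and a tool call to move; the robot and the scene stay as the last step left them, time stands still between calls to the robot, and variables do not carry over. Pictures are saved under pics/ and viewed, about 8 in all and at most 12, crops included, and the job is handed in when it is done.

Besides the shell and the picture viewer there is one more tool, called after "Request:" as name(argument=value, ...) on one line, values as JSON. drive_tool: Moves the arm, as the interface text tells. Its arguments: {"type":"object","properties":{"steps":{"type":"array","items":{"type":"number"}},"newtons":{"type":"number"}},"required":["steps"]}

```bash
mkdir -p pics; cat > h.py <<'E'
import numpy as np, cv2
from workcell import *
def K(p):
    f=p["frame"].shape[0]/2/np.tan(np.radians(p["fov_y"]/2)); return f
def proj(p,X):
    c=np.atleast_2d(X)@np.array(p["R"]).T+np.array(p["t"]); f=K(p)
    return np.c_[p["cx"]+f*c[:,0]/c[:,2],p["cy"]+f*c[:,1]/c[:,2]]
def onz(p,px,z):
    R=np.array(p["R"]);C=-R.T@np.array(p["t"]);d=R.T@np.array([(px[0]-p["cx"])/K(p),(px[1]-p["cy"])/K(p),1])
    return C+d*(z-C[2])/d[2]
def save(p,name,box=None,s=1):
    im=p["frame"][...,::-1]
    if box: im=im[box[1]:box[3],box[0]:box[2]]
    cv2.imwrite("pics/"+name,cv2.resize(im,None,fx=s,fy=s,interpolation=cv2.INTER_CUBIC))
E
python3 - <<'E'
from h import *
s=sense();print({k:np.round(v,2).tolist() for k,v in s.items()},finger_overhang)
P={n:read_camera(n) for n in("scene","top")}
for n,p in P.items():
    save(p,n+"1.png",s=1.5)
    print(n,p["fov_y"],"cam at",-np.array(p["R"]).T@p["t"])
    for q,z in(("plate_center",38),("label",32),("blank_center",38),("rack",0),("pad_top",12),("loupe_center",15),("ring_gauge_1_center",6),("plate",10),("frosted_end",10)):
        for r in place_of(q,p)[:3]: print(q,round(r["score"],2),np.round(r["pixel"]),np.round(onz(p,r["pixel"],z)))
E
```

```text
{'time': 0.0, 'q': [70.06, 29.91, -2.08, 91.67, 1.22, 58.51, -6.46], 'joint_vel': [-0.04, -0.08, 0.04, -0.0, -0.06, 0.03, 0.02], 'joint_efforts': [0.0, -92.71, 1.98, -36.99, 0.02, 0.01, -0.0], 'ee_pos': [171.27, -600.69, 203.42], 'orientation': [[0.96, 0.27, -0.0], [0.27, -0.96, 0.0], [-0.0, -0.0, -1.0]], 'ft_force': [0.75, 0.0, -0.33], 'moment': [0.02, 0.0, 0.07], 'finger_gap': 85.19} 8.0
scene 54.647831914078864 cam at [106.98919341 699.08420839 507.31952253]
plate_center 0.8 [281. 194.] [539. -18.  38.]
plate_center 0.72 [357. 182.] [ 407. -195.   38.]
label 0.67 [349. 176.] [ 443. -225.   32.]
label 0.63 [270. 196.] [564.  -1.  32.]
blank_center 0.68 [305. 183.] [ 518. -105.   38.]
rack 0.75 [295. 198.] [532. -79.   0.]
pad_top 0.95 [222. 239.] [560. 197.  12.]
loupe_center 0.62 [224. 185.] [718.  -2.  15.]
ring_gauge_1_center 0.58 [177. 210.] [741. 160.   6.]
plate 0.83 [353. 190.] [ 416. -197.   10.]
plate 0.58 [280. 202.] [542. -20.  10.]
frosted_end 0.66 [354. 185.] [ 423. -222.   10.]
frosted_end 0.44 [281. 201.] [544. -25.  10.]
top 49.924973749400834 cam at [395.53721799  27.40318092 968.38272284]
plate_center 0.65 [369. 275.] [ 412. -221.   38.]
plate_center 0.44 [270. 224.] [540. -12.  38.]
plate_center 0.44 [287. 234.] [515. -47.  38.]
label 0.92 [369. 261.] [ 442. -228.   32.]
label 0.7 [183. 222.] [560. 187.  32.]
label 0.56 [276. 211.] [570. -27.  32.]
blank_center 0.68 [302. 240.] [499. -81.  38.]
rack 0.75 [286. 232.] [523. -49.   0.]
pad_top 0.83 [179. 222.] [562. 201.  12.]
loupe_center 0.71 [257. 154.] [717.   7.  15.]
ring_gauge_1_center 0.52 [191. 153.] [734. 167.   6.]
plate 0.73 [272. 226.] [540. -15.  10.]
plate 0.64 [362. 276.] [ 411. -213.   10.]
plate 0.54 [258. 152.] [723.   6.  10.]
frosted_end 0.48 [272. 226.] [539. -15.  10.]
frosted_end 0.44 [362. 271.] [ 421. -213.   10.]
frosted_end 0.3 [193. 150.] [739. 163.  10.]
```

View pics/scene1.png

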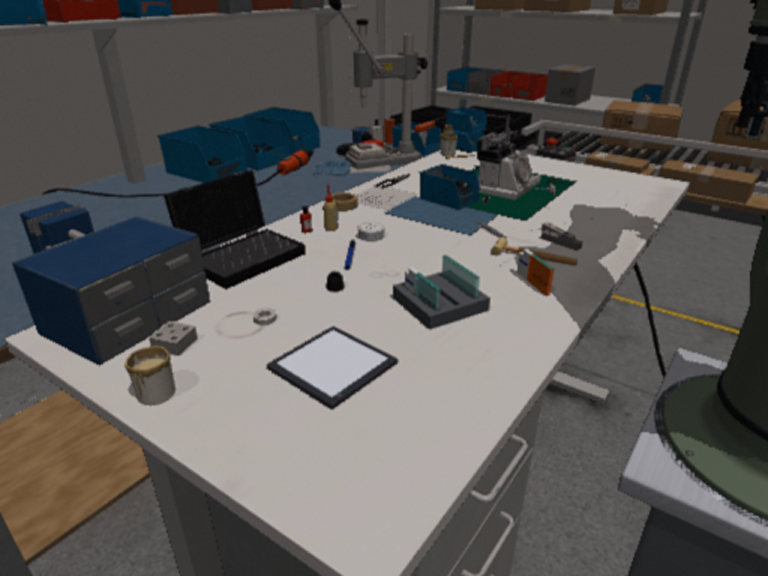

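View pics/top1.png

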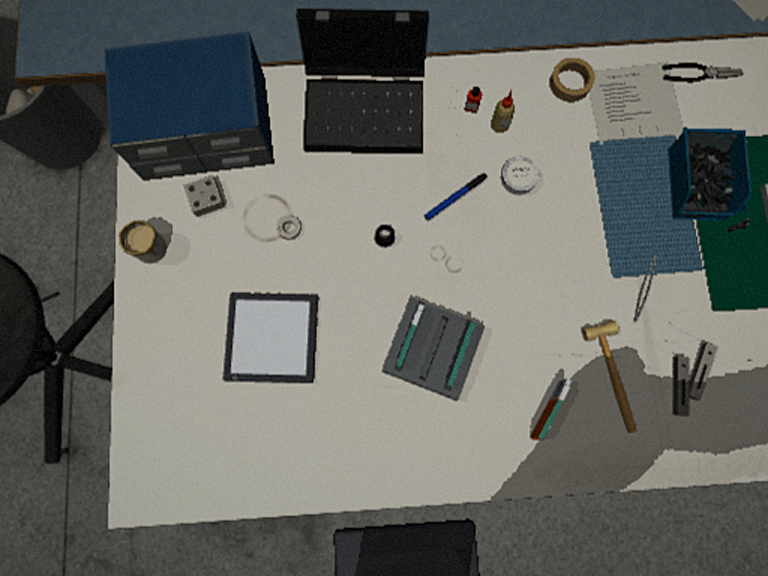

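The scene shows the rack at scene (294,197) and top (289,231). The candidates are the left-slot plate, top (273,223), with a white end at its upper end; the right-slot plate, top (307,235), which looks plain; and the orange-backed plate, top (367,273), which stands outside the rack and is excluded. I'll confirm with one enlarged crop.

```bash
python3 - <<'E'
from h import *
a=read_camera("scene");b=read_camera("top")
A=cv2.resize(a["frame"][160:225,250:340,::-1],(780,563)[:2],interpolation=cv2.INTER_CUBIC)
B=cv2.resize(b["frame"][190:275,245:335,::-1],(596,563),interpolation=cv2.INTER_CUBIC)
cv2.imwrite("pics/crop1.png",cv2.resize(A,(790,570)))
cv2.imwrite("pics/crop2.png",B)
E
```

```text
(no output)
```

View pics/crop1.png

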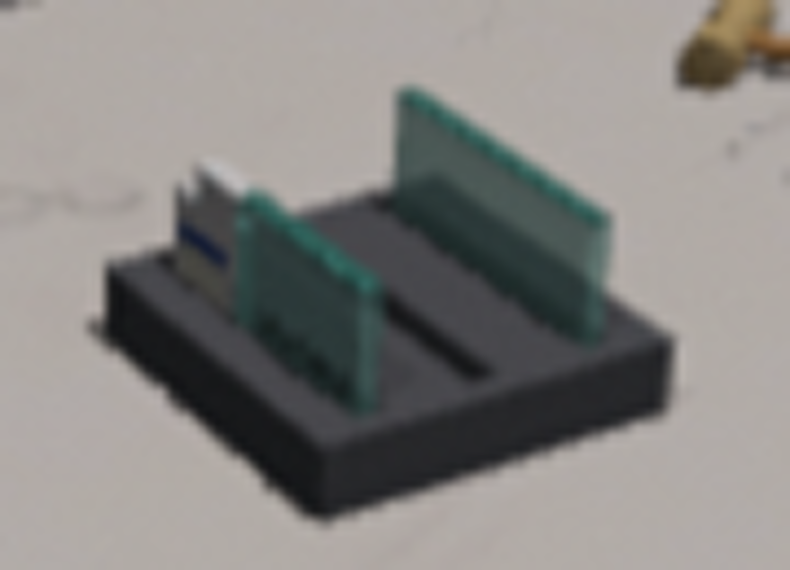

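View pics/crop2.png

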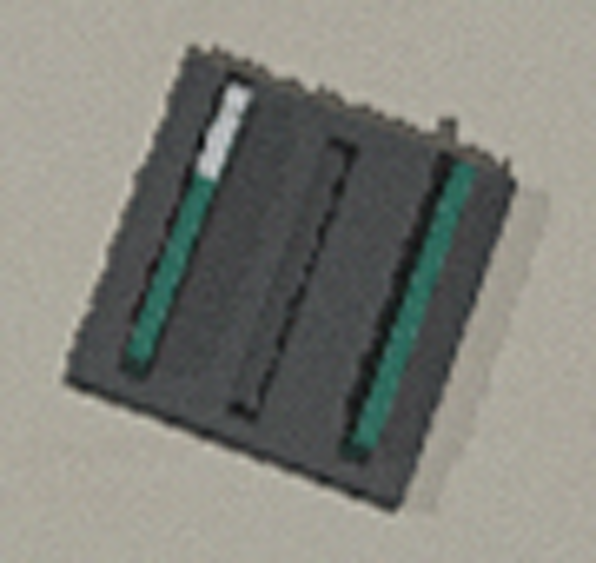

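The left-slot plate has the notch at its far top corner and the white end with the blue bar faces the scene camera, so frosted +y looks towards world +y. With that face towards the viewer, the notch is at the left, as described. The other plate is plain. Next I'll fit the rack pose.

```bash
cat > fit.py <<'E'
from h import *
from scipy.optimize import minimize
P=[read_camera("scene"),read_camera("top")]
def box(c,yaw,off,l,w,z0,z1):
    y=np.radians(yaw);R=np.array([[np.cos(y),-np.sin(y)],[np.sin(y),np.cos(y)]])
    return np.array([[*(c+R@(np.array(off)+[sx*l/2,sy*w/2])),z] for sx in(-1,1) for sy in(-1,1) for z in(z0,z1)])
S=4
def ras(p,bs):
    m=np.zeros((384*S,512*S),np.uint8)
    for b in bs:
        h=cv2.convexHull(((proj(p,b)+.5)*S).astype(np.float32)).round().astype(np.int32); cv2.fillConvexPoly(m,h,255)
    return cv2.resize(m,(512,384),interpolation=cv2.INTER_AREA)/255.
def boxes(v): c=np.array(v[:2]);return [box(c,v[2],(0,0),122,124,0,26)]+[box(c,v[2],(0,o),100,8,10,66) for o in(40,-40)]
def masks():
    out=[]
    for p in P:
        m=ras(p,boxes((525,-58,-20)));roi=cv2.dilate(m,np.ones((15,15)))>0
        g=p["frame"].astype(int);dark=(g.max(2)<105)&roi
        dark=dark|((g[...,1]-g[...,0]>15)&roi)
        cs,_=cv2.findContours(dark.astype(np.uint8),0,1);c=max(cs,key=cv2.contourArea)
        o=np.zeros(dark.shape,np.uint8);cv2.drawContours(o,[c],-1,1,-1);out.append((o.astype(float),roi))
    return out
M=masks()
def cost(v,ks=(0,1)): return sum(np.abs(ras(P[k],boxes(v))-M[k][0])[M[k][1]].sum() for k in ks)
for ks in((0,1),(1,),(0,)):
    r=minimize(cost,(525,-58,-20),args=(ks,),method="Nelder-Mead",options=dict(initial_simplex=[(525,-58,-20),(533,-58,-20),(525,-50,-20),(525,-58,-14)],xatol=.05,fatol=.1))
    v=r.x;y=np.radians(v[2]);n=np.array([-np.sin(y),np.cos(y)]);u=np.array([np.cos(y),np.sin(y)])
    print(ks,np.round(v,2),round(r.fun,1),[m[0].sum() for m in M],"plate",v[:2]+40*n)
# plate top strips in top view
p=P[1];g=p["frame"].astype(int);roi=M[1][0]>0
for nm,m in(("green",(g[...,1]-g[...,0]>25)),("green|white",(g[...,1]-g[...,0]>25)|(g.min(2)>115))):
    m=(m&(cv2.erode(M[1][0],np.ones((5,5)))>0)).astype(np.uint8);n,l,st,_=cv2.connectedComponentsWithStats(m)
    for i in range(1,n):
        if st[i,4]>60:
            q=np.argwhere(l==i)[:,::-1]; W=np.array([onz(p,x,66) for x in q])[:,:2]
            (c,wh,a)=cv2.minAreaRect(W.astype(np.float32)); vx,vy,_,_=cv2.fitLine(W.astype(np.float32),2,0,.01,.01).ravel()
            print(nm,st[i,4],"mean",W.mean(0).round(1),"rect",np.round(c,1),np.round(wh,1),"yaw",np.degrees(np.arctan2(vy,vx)).round(1))
E
python3 fit.py
```

```text
(0, 1) [523.91 -53.09 -25.03] 220.8 [np.float64(1876.0), np.float64(2997.0)] plate [540.83290188 -16.84129463]
(1,) [523.77 -53.42 -24.63] 113.5 [np.float64(1876.0), np.float64(2997.0)] plate [540.4450476  -17.05595162]
(0,) [524.66 -53.38 -26.42] 101.5 [np.float64(1876.0), np.float64(2997.0)] plate [542.45658198 -17.55913988]
green 167 mean [504.5 -88.8] rect [505.1 -89. ] [  8.  100.5] yaw -25.2
green 107 mean [522.5  -9.3] rect [522.5  -9.4] [ 8.1 65.3] yaw -25.4
green|white 155 mean [536.4 -15.7] rect [537.2 -16.3] [ 8.4 97.7] yaw -25.0
green|white 167 mean [504.5 -88.8] rect [505.1 -89. ] [  8.  100.5] yaw -25.2
```

Fit: plate yaw −25°, grip point at plate x=−8 is about (531,−13). Moving above it.

Request:
drive_tool(steps=[0,0,35,9,14.7,0,-0.2,0,0,70,18,29.4,0,-0.2,0,0,105,27,44,0,-0.2,0,0,139.3,36,58.8,-4,-0.2,0,0,139.3,36,58.8,-4,-0.2,0,0,139.3,36,58.8,-4,-0.2,0,0,139.3,36,58.8,-4,-0.2,0,0,139.3,36,58.8,-4,-0.2,0,0,139.3,36,58.8,-4,-0.2,0,0,139.3,36,58.8,-4,-0.2,0,0,139.3,36,58.8,-4,-0.2,0,0,139.3,36,58.8,-4,-0.2], newtons=40)

```text
time: 2.7
ee_pos: [532.8, -8.1, 163.9]
orientation: [[-0.824, 0.566, 0.001], [0.566, 0.824, 0.002], [0.001, 0.002, -1.0]]
ft_force: [-0.5, -1.3, 0.2]
finger_gap: 51.0
```

Request:
drive_tool(steps=[0,0,0,0,0,0,-0.2,0,0,0,0,0,0,-0.2])

```text
time: 2.95
ee_pos: [531.1, -14.1, 164.0]
orientation: [[-0.814, 0.581, -0.0], [0.581, 0.814, -0.0], [-0.0, -0.0, -1.0]]
ft_force: [0.3, -0.1, -0.8]
finger_gap: 51.0
```

```bash
python3 -c "
from h import *
s=sense();o=np.array(s['orientation']);print(s['ee_pos'],np.degrees(np.arctan2(o[1,1],o[0,1])),s['q'],o[:,2])"
```

```text
[531.10649586 -14.07914548 163.99795751] 54.49859852190462 [ 25.39460167  28.98079663 -41.10558045 106.64601389  23.498705
  53.12500467  27.91185739] [-1.76338937e-04 -4.86752376e-04 -9.99999866e-01]
```

Request:
drive_tool(steps=[0,0,10.5,0,0.1,-2,-0.2,0,0,10.5,0,0.1,-4,-0.2,0,0,10.5,0,0.1,-6,-0.2,0,0,10.5,0,0.1,-6,-0.2,0,0,10.5,0,0.1,-6,-0.2])

```text
time: 3.58
ee_pos: [531.6, -12.1, 104.5]
orientation: [[-0.908, 0.418, 0.0], [0.418, 0.908, -0.0], [-0.001, 0.0, -1.0]]
ft_force: [-0.2, -0.1, 0.7]
finger_gap: 51.5
```

```bash
python3 -c "
from h import *
s=sense();o=np.array(s['orientation']);print(s['ee_pos'],np.degrees(np.arctan2(o[1,1],o[0,1])),s['ft_force'])
a=read_camera('scene')['frame'][130:230,240:350,::-1];b=read_camera('top')['frame'][170:270,220:330,::-1]
cv2.imwrite('pics/c3.png',np.hstack([cv2.resize(x,(396,360),interpolation=2) for x in(a,b)]))"
```

```text
[531.62615943 -12.08120509 104.5184973 ] 65.2764785428284 [-0.15592163 -0.14368549  0.72201204]
```

View pics/c3.png

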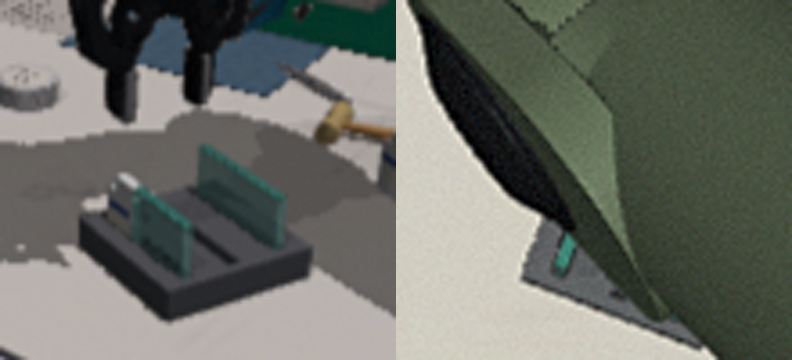

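The fingers straddle the plate in the scene view (tips at crop (120,120) and (200,100), plate at (160,230)). Descending to z≈41.

Request:
drive_tool(steps=[0,0,0,0,-0.1,-2,-0.2,0,0,0,0,-0.1,-4,-0.2,0,0,0,0,-0.1,-5.5,-0.2,0,0,0,0,-0.1,-6.3,-0.2,0,0,0,0,-0.1,-6.3,-0.2,0,0,0,0,-0.1,-6.3,-0.2])

```text
time: 4.42
ee_pos: [531.7, -13.0, 41.4]
orientation: [[-0.909, 0.417, 0.001], [0.417, 0.909, -0.0], [-0.001, 0.0, -1.0]]
ft_force: [1.1, -0.1, 0.4]
finger_gap: 51.0
```

```bash
python3 -c "
from h import *
s=sense();print(s['ee_pos'],s['ft_force'])
a=read_camera('scene')['frame'][150:225,250:340,::-1]
cv2.imwrite('pics/c4.png',cv2.resize(a,(720,600),interpolation=2))"
```

```text
[531.6628359  -12.97002114  41.37777069] [ 1.08199639 -0.11102954  0.36195637]
```

View pics/c4.png

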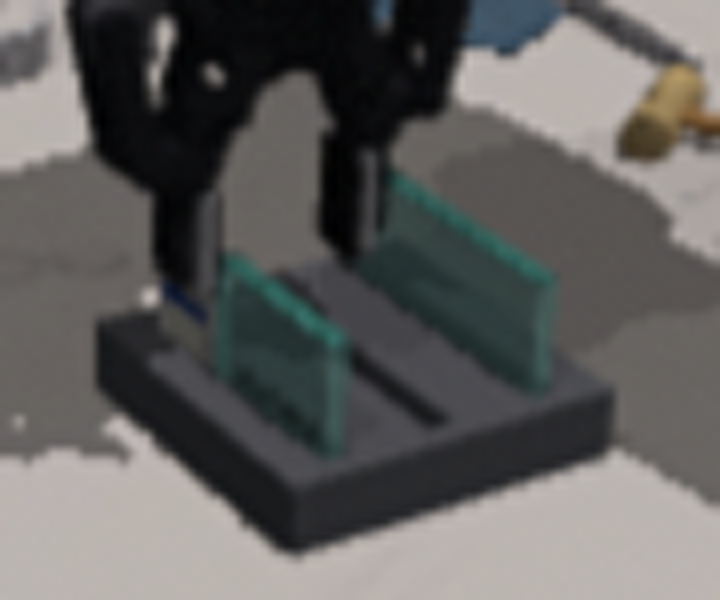

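The near finger hides the frosted part only by parallax (25 mm nearer the camera shifts it about +36 mm along the plate), consistent with gripping at x≈−8. Closing gently.

Request:
drive_tool(steps=[0,0,0,0,0,0,0.3,0,0,0,0,0,0,0.5,0,0,0,0,0,0,0.7,0,0,0,0,0,0,0.8,0,0,0,0,0,0,0.8], newtons=20)

```text
time: 5.1
ee_pos: [531.4, -13.1, 41.0]
orientation: [[-0.909, 0.417, -0.0], [0.417, 0.909, -0.0], [0.0, -0.0, -1.0]]
ft_force: [-0.1, -0.3, -0.6]
finger_gap: 8.7
```

Request:
drive_tool(steps=[0,0,0,0,0,0,0.83,0,0,0,0,0,0,1,0,0,0,0,0,0,1], newtons=35)

```text
time: 5.48
ee_pos: [531.3, -13.0, 41.0]
orientation: [[-0.909, 0.417, -0.0], [0.417, 0.909, -0.0], [0.0, -0.0, -1.0]]
ft_force: [-0.8, 0.8, -0.3]
finger_gap: -0.1
```

The gap went to −0.1, so the fingers shut on nothing. Looking.

```bash
python3 -c "
from h import *
s=sense();print(s['ee_pos'],s['finger_gap'],s['ft_force'])
a=read_camera('scene')['frame'][150:225,250:340,::-1]
cv2.imwrite('pics/c5.png',cv2.resize(a,(720,600),interpolation=2))"
```

```text
[531.34864498 -13.03992185  40.96616783] -0.05064653916035516 [-0.77218773  0.83921293 -0.25992865]
```

View pics/c5.png

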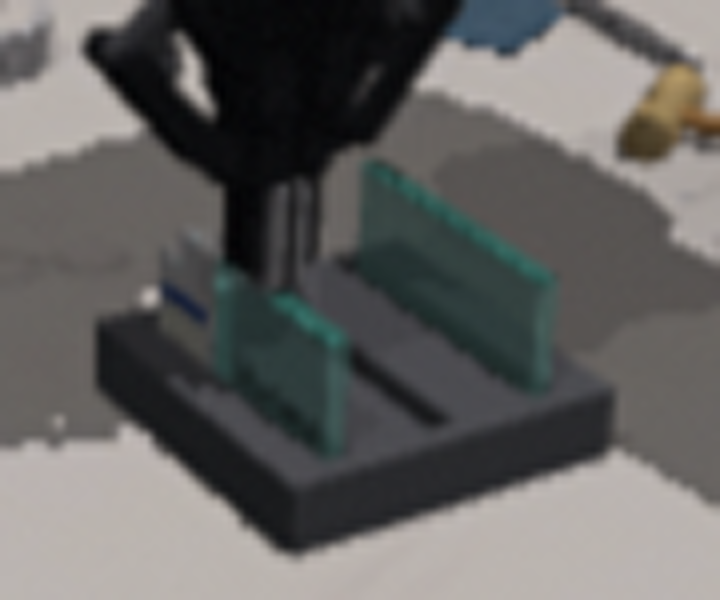

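```bash
python3 -c "
from h import *
p=read_camera('scene')
u=np.array([.9063,-.4226,0]);n=np.array([.4226,.9063,0])
def c(X): return ((proj(p,X)-[250,150])*8+4).round().astype(int).tolist()
T=np.array([531.3,-13,33])
print('tip',c(T),'tip z66',c(T+[0,0,33]))
print('tip edges +-11u',c(np.array([T+11*u,T-11*u])))
for l in(212.6,): 
  C=495*u+l*n
  print('plate top ends',c(np.array([C-50*u+4*n+[0,0,66],C+15*u+4*n+[0,0,66],C+50*u+[0,0,54]])),'bottom at 26',c(np.array([C-50*u+4*n+[0,0,26],C+50*u+4*n+[0,0,26]])))
for d in(-10,-20,-30):print(d,c(T+d*n))
"
```

```text
tip [[266, 379]] tip z66 [[270, 288]]
tip edges +-11u [[247, 364], [285, 394]]
plate top ends [[335, 348], [221, 261], [173, 248]] bottom at 26 [[329, 460], [161, 325]]
-10 [[292, 371]]
-20 [[318, 364]]
-30 [[344, 357]]
```

```bash
python3 -c "
from h import *
p=read_camera('scene')
t=np.array([171.3,-600.8,203.7]);y=np.array([.27,-.96,0])
print('start tips px (z=209 open), each finger',proj(p,np.array([t+s*50*y+[0,0,5] for s in(1,-1)])).round(1), 'per 30mm z',proj(p,t+[0,0,35]).round(1))
im=cv2.imread('pics/scene1.png')[0:260,640:768]
a=p['frame'][110:230,225:345,::-1]
a=cv2.resize(a,(480,480),interpolation=2);b=cv2.resize(im,(236,480),interpolation=2)
cv2.imwrite('pics/c6.png',np.hstack([a,b]))"
```

```text
start tips px (z=209 open), each finger [[490.8  96.4]
 [497.  105. ]] per 30mm z [[497.   90.3]]
```

View pics/c6.png

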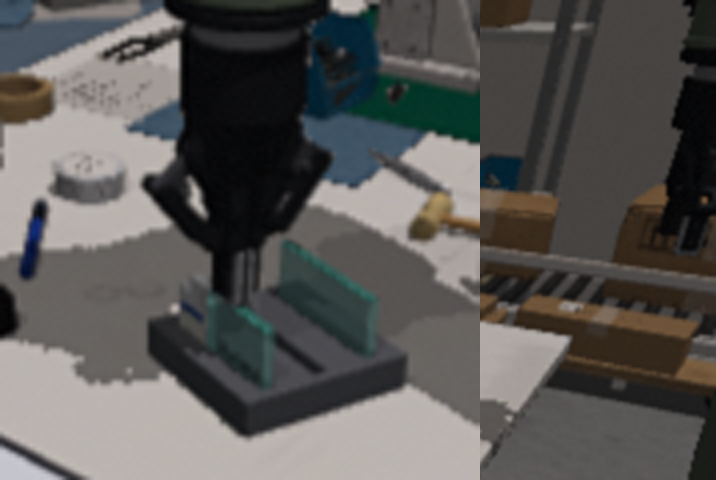

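Three views agree: the fingertips sit about 33–37 mm higher than reported TCP + 8 mm predicts, with the columns matching. So the fingers shut just above the plate's top edge, and nothing moved. I'll reopen and descend in small steps, watching the force.

Request:
drive_tool(steps=[0,0,0,0,0,1,1,0,0,0,0,0,1,-0.2,0,0,0,0,0,1,-0.2,0,0,0,0,0,1,-0.2,0,0,0,0,0,0,-0.2,0,0,0,0,0,-0.5,-0.2,0,0,0,0,0,-0.8,-0.2,0,0,0,0,0,-0.8,-0.2])

```text
time: 6.62
ee_pos: [531.2, -12.9, 32.7]
orientation: [[-0.909, 0.417, -0.0], [0.417, 0.909, 0.0], [0.0, -0.0, -1.0]]
ft_force: [1.2, 0.1, -0.9]
finger_gap: 51.3
```

Request:
drive_tool(steps=[0,0,0,0,0,-0.3,-0.2,0,0,0,0,0,-0.6,-0.2,0,0,0,0,0,-0.8,-0.2,0,0,0,0,0,-0.8,-0.2])

```text
time: 7.12
ee_pos: [531.3, -13.0, 24.9]
orientation: [[-0.909, 0.417, -0.0], [0.417, 0.909, 0.0], [0.0, -0.0, -1.0]]
ft_force: [0.1, -0.7, 0.4]
finger_gap: 51.0
```

Request:
drive_tool(steps=[0,0,0,0,0,-0.3,-0.2,0,0,0,0,0,-0.6,-0.2,0,0,0,0,0,-0.9,-0.2,0,0,0,0,0,-0.9,-0.2])

```text
time: 7.62
ee_pos: [531.2, -13.1, 15.7]
orientation: [[-0.909, 0.417, -0.0], [0.417, 0.909, -0.0], [0.0, -0.0, -1.0]]
ft_force: [-0.7, -0.8, 0.0]
finger_gap: 51.5
```

```bash
python3 -c "
from h import *
s=sense();print(s['ee_pos'],s['finger_gap'],s['ft_force'])
a=read_camera('scene')['frame'][150:225,250:340,::-1]
cv2.imwrite('pics/c7.png',cv2.resize(a,(720,600),interpolation=2))"
```

```text
[531.19851525 -13.06039899  15.71933087] 51.54249016541523 [-0.71966283 -0.80796182  0.03977751]
```

View pics/c7.png

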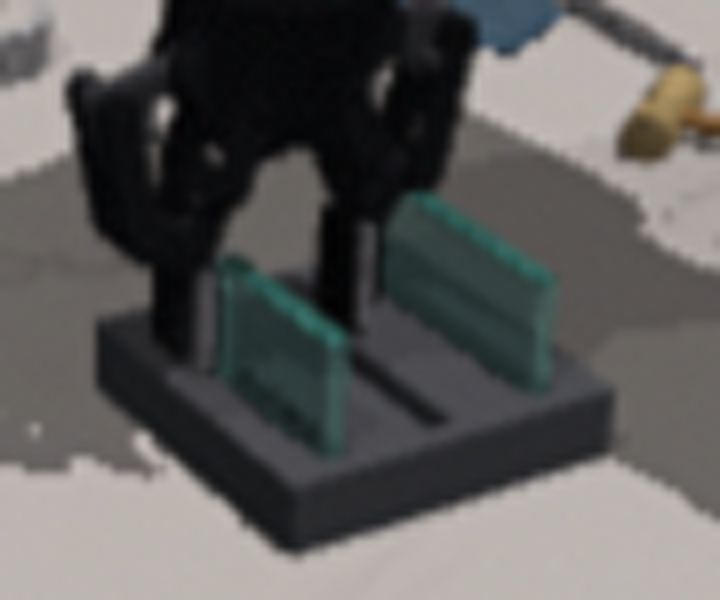

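The tips are now visibly beside the plate, with the near tip at crop (185,365), about 46 mm up, and no contact force. I'll go 3 mm lower and close in stages.

Request:
drive_tool(steps=[0,0,0,0,0,-0.3,0.2,0,0,0,0,0,-0.3,0.5,0,0,0,0,0,-0.3,0.65,0,0,0,0,0,-0.3,0.72,0,0,0,0,0,-0.3,0.72], newtons=20)

```text
time: 8.3
ee_pos: [531.4, -13.0, 13.1]
orientation: [[-0.909, 0.417, 0.0], [0.417, 0.909, -0.0], [-0.0, 0.0, -1.0]]
ft_force: [0.0, -0.7, 0.9]
finger_gap: 12.0
```

Request:
drive_tool(steps=[0,0,0,0,0,0,0.77,0,0,0,0,0,0,0.8,0,0,0,0,0,0,0.83,0,0,0,0,0,0,1,0,0,0,0,0,0,1])

```text
time: 8.93
ee_pos: [531.4, -13.0, 13.0]
orientation: [[-0.909, 0.417, 0.0], [0.417, 0.909, -0.0], [-0.0, 0.0, -1.0]]
ft_force: [-1.3, -0.4, 3.0]
finger_gap: 7.7
```

Gripped at 7.7 mm with almost no side force. Firming up the grip and lifting straight.

Request:
drive_tool(steps=[0,0,0,0,0,0,1,0,0,0,0,0,0,1,0,0,0,0,0,0.5,1,0,0,0,0,0,1.2,1,0,0,0,0,0,2.2,1,0,0,0,0,0,4,1,0,0,0,0,0,7,1,0,0,0,0,0,10,1,0,0,0,0,0,13,1,0,0,0,0,0,13,1,0,0,0,0,0,13,1], newtons=50)

```text
time: 10.3
ee_pos: [531.1, -13.3, 143.1]
orientation: [[-0.909, 0.418, -0.0], [0.418, 0.909, -0.0], [-0.0, -0.0, -1.0]]
ft_force: [0.3, -0.6, -1.0]
finger_gap: 6.9
```

```bash
python3 -c "
from h import *
s=sense();print(s['ee_pos'],s['finger_gap'],s['ft_force'],s['q'])
a=read_camera('scene')['frame'][110:230,225:345,::-1]
cv2.imwrite('pics/c8.png',cv2.resize(a,(600,600),interpolation=2))"
```

```text
[531.10758817 -13.28076209 143.05997691] 6.923536199021727 [ 0.2656372  -0.60479071 -1.0229922 ] [ 26.3227905   31.26434307 -42.86643747 107.6685982   26.81573561
  51.55963303  35.76346452]
```

View pics/c8.png

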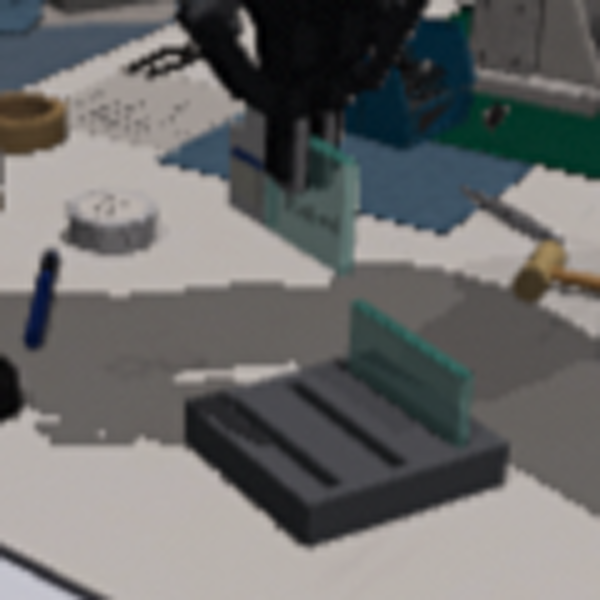

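The plate is out and level, frosted side to the camera, with the fingers on the clear part; the blank is still in its slot. Carrying it over the pad at the same height and yawing −40° so the tool can lean outward.

Request:
drive_tool(steps=[0,0,-7,0.4,3.5,1,1,0,0,-14,0.8,7.5,1,1,0,0,-22,1.2,12,1,1,0,0,-30,1.6,17,1,1,0,0,-36,2,22,1,1,0,0,-40,2.2,25.4,1,1,0,0,-40,2.2,25.4,1,1,0,0,-40,2.2,25.4,1,1,0,0,-40,2.2,25.4,1,1,0,0,-40,2.2,25.4,1,1])

```text
time: 11.6
ee_pos: [553.6, 240.0, 153.0]
orientation: [[-0.427, 0.904, -0.0], [0.904, 0.427, -0.0], [-0.0, -0.0, -1.0]]
ft_force: [0.1, -0.2, -2.3]
finger_gap: 7.2
```

```bash
python3 -c "
from h import *
s=sense();o=np.array(s['orientation']);print(s['ee_pos'],s['finger_gap'],s['q'],np.degrees(np.arctan2(o[1,1],o[0,1])))"
```

```text
[553.59022427 240.00137847 152.96877327] 7.152576038440188 [ -6.59934262  34.3427772  -33.0509429   96.68235375  21.91984952
  55.561624   -22.39972706] 25.27031343514663
```

Request:
drive_tool(steps=[4.2,-9.1,0,0,0,0,1,8.5,-18.1,0,0,0,0,1,12.7,-27.2,0,0,0,-1,1,16.9,-36.3,0,0,0,-2,1,19,-40.8,0,0,0.1,-3,1,19,-40.8,0,0,0.1,-4,1,19,-40.8,0,0,0.1,-4.9,1,19,-40.8,0,0,0.1,-4.9,1,19,-40.8,0,0,0.1,-4.9,1,19,-40.8,0,0,0.1,-4.9,1])

```text
time: 12.85
ee_pos: [552.6, 242.1, 103.7]
orientation: [[-0.427, 0.638, 0.641], [0.904, 0.302, 0.302], [-0.001, 0.708, -0.706]]
ft_force: [0.3, -0.6, -1.4]
finger_gap: 7.4
```

```bash
cat > chk.py <<'E'
from h import *
s=sense();o=np.array(s['orientation']);T=np.array(s['ee_pos']);print(T,s['finger_gap'],s['ft_force'],s['q'],o.round(3).tolist())
y=o[:,1];z=-o[:,2];x=np.cross(y,z)
C=T+7.9*x+25*z
L=T+40.4*x+4*y+19*z
print('label',L,'lean',np.degrees(np.arcsin(y[2])),'x tilt',x[2])
ims=[]
for n in('scene','top'):
    p=read_camera(n)
    for q in('label','plate_center','pad_top'): print(n,q,[(round(r['score'],2),np.round(r['pixel'],1).tolist()) for r in place_of(q,p)[:2]])
    print(' expected label,centre,pad',proj(p,np.array([L,C,[561,200,12]])).round(1).tolist())
    cor=np.array([C+a*x+b*y+c*z for a,b,c in((-50,4,-28),(-50,4,28),(15,4,28),(38,4,28),(38,4,16),(50,4,16),(50,4,-28),(15,4,-28))])
    m=proj(p,L)[0];i=p['frame'][...,::-1].copy();x0,y0=int(m[0])-50,int(m[1])-55
    i=cv2.resize(i[y0:y0+100,x0:x0+100],(400,400),interpolation=2)
    for c in np.vstack([proj(p,cor),m]): cv2.circle(i,tuple(int(v) for v in ((c-[x0,y0])*4+2).round()),2,(0,0,255),-1)
    ims.append(i)
import sys;cv2.imwrite(sys.argv[1],np.hstack(ims))
E
python3 chk.py pics/c9.png
```

```text
[552.57849571 242.06229968 103.6919745 ] 7.404222045219477 [ 0.31273046 -0.64168348 -1.41384341] [   0.35773905   36.53344388  -40.82438633  137.35380933  144.92417857
   41.27522753 -141.39886079] [[-0.427, 0.638, 0.641], [0.904, 0.302, 0.302], [-0.001, 0.708, -0.706]]
label [560.20632831 201.00795562 119.986667  ] lean 45.08394995071806 x tilt 0.0011587345391481374
scene label [(0.92, [349.5, 176.7]), (0.71, [219.4, 199.8])]
scene plate_center [(0.8, [357.5, 180.2]), (0.54, [217.6, 205.4])]
scene pad_top [(0.64, [222.1, 238.5])]
 expected label,centre,pad [[217.8, 198.1], [216.9, 205.9], [220.2, 239.8]]
top label [(0.98, [174.1, 214.5]), (0.59, [372.2, 260.8])]
top plate_center [(0.61, [156.8, 224.4]), (0.59, [366.5, 275.0])]
top pad_top [(0.74, [177.8, 220.3])]
 expected label,centre,pad [[169.4, 215.1], [156.7, 225.4], [179.4, 222.9]]
```

View pics/c9.png

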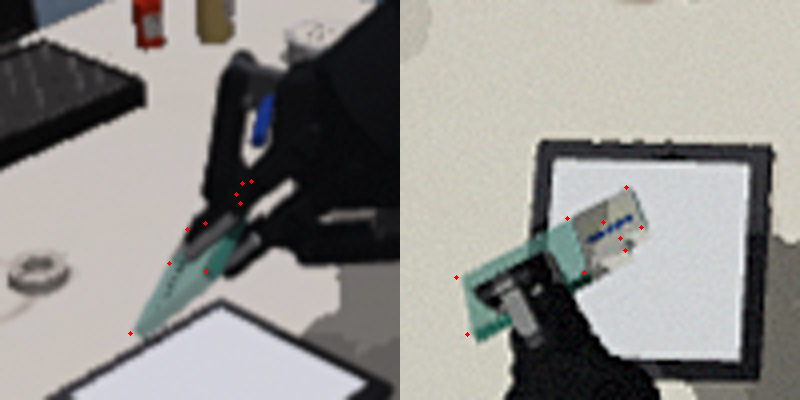

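The top view (right half) shows the frosted face with its blue bar up, lying over the pad; the fingers hold the clear part. My predicted corners sit about 2 px up-left of the real ones, at crop (465,282) and (478,342). I'll refine both the label and the pad numerically.

```bash
cat > ref.py <<'E'
from h import *
from scipy.optimize import least_squares
P={n:read_camera(n) for n in('scene','top')}
# pad from start pictures
for n in P:
    im=cv2.imread(f'pics/{n}1.png');m=((im.min(2)>165)&(im[...,0].astype(int)-im[...,2]>3)).astype(np.uint8)
    k,l,st,ce=cv2.connectedComponentsWithStats(m);c=proj(P[n],[560,198,12])[0]*1.5+.25;i=l[int(c[1]),int(c[0])]
    h=cv2.convexHull(np.argwhere(l==i)[:,::-1].astype(np.int32))
    _,q=cv2.minEnclosingTriangle(h) if 0 else (0,cv2.approxPolyN(h.astype(np.float32),4).reshape(4,2))
    W=np.array([onz(P[n],(v-.25)/1.5,12) for v in q]);a,b,c,d=W[:,:2]
    t=np.linalg.solve(np.array([c-a,b-d]).T,b-a);print('pad',n,i,st[i,4],(a+t[0]*(c-a)).round(1),'sides',np.linalg.norm(np.roll(W,1,0)-W,axis=1).round(1))
# blue bar of label in top, on estimated label plane
s=sense();o=np.array(s['orientation']);T=np.array(s['ee_pos']);y=o[:,1];z=-o[:,2];x=np.cross(y,z);C=T+7.9*x+25*z
g=P['top']['frame'].astype(int);m=(g[...,2]-g[...,0]>25)&(g[...,2]-g[...,1]>15);m[:200]=0;m[235:]=0;m[:,:155]=0;m[:,190:]=0
b=np.argwhere(m)[:,::-1];print('bar px',len(b),b.mean(0),b.min(0),b.max(0))
# whole plate by colour in top: greenish or frosted; corner fit with clicks (crop px -> px)
Ct=lambda c,r:np.array([119+(c-400-1.5)/4,160+(r-1.5)/4])
top0=proj(P['top'],C)[0]
pts=[('top',(-50,-4,-28),Ct(464,282)),('top',(-50,-4,28),Ct(478,342)),('top',(50,4,-28),Ct(632,186)),('top',(50,4,16),Ct(648,232)),
 ('scene',(-50,-4,-28),np.array([217-50+(138-1.5)/4,198-55+(335-1.5)/4]))]
def f(d): return np.concatenate([proj(P[n],C+np.array(d)+k[0]*x+k[1]*y+k[2]*z)[0]-q for n,k,q in pts])
r=least_squares(f,[0,0,0]);print('shift',r.x.round(1),'res',r.fun.round(2));D=r.x
L=C+D+32.5*x+4*y-6*z;print('label now',L.round(1),'bar ray at that height',onz(P['top'],b.mean(0),L[2]).round(1))
E
python3 ref.py
```

```text
pad scene 1 3531 [558.6 199.2] sides [113.9 114.  114.4 113.9]
pad top 0 438910 [624.4  17.1] sides [ 959.4 1105.4  956.5 1358.4]
bar px 23 [170.52173913 216.86956522] [165 214] [176 220]
shift [-0.6 -2.7  1.8] res [ 0.74  0.89 -0.05  0.34 -0.74 -0.51 -0.91 -1.95  1.43  0.33]
label now [560.6 198.6 122.7] bar ray at that height [555.7 198.1 122.7]
```

The label is at about (558–560, 198, 121) and the pad centre at (558.5, 199), so no correction is needed. A last check on the bystanders and steadiness, then I'll hand in.

```bash
python3 - <<'E'
from h import *
for n in("scene","top"):
    p=read_camera(n)
    for q in("blank_center","loupe_center","ring_gauge_1_center"):
        print(n,q,[np.round(r["pixel"]).tolist() for r in place_of(q,p)[:2]])
s=sense();print(s["time"],s["ee_pos"],s["finger_gap"],np.abs(s["joint_vel"]).max(),s["ft_force"])
print(sign_off())
E
```

```text
scene blank_center [[302.0, 185.0]]
scene loupe_center []
scene ring_gauge_1_center [[177.0, 212.0]]
top blank_center [[304.0, 237.0]]
top loupe_center [[258.0, 154.0]]
top ring_gauge_1_center [[302.0, 239.0], [191.0, 150.0]]
13.75 [553.39029202 241.94625999 103.98317916] 6.863956911806742 0.13986685208545263 [ 0.11493872  0.31943009 -0.76750205]
the job is handed in; nothing more can be done
None
```

I lifted the notched plate from its outer slot, gripped on the clear part at about x = −8 mm. It is now held at 50 N over the lit pad, and the job is handed in at 13.75 s.

**Final pose:**
- The lean is 45.1° from the reported tool pose, with the frosted, labelled face up. The plate is level lengthwise to within 0.1°.
- The label is at about (558–561, 198, 120–123) mm. The pad centre measured (558.6, 199.2) in the scene camera and about (558, 198) by eye in the top view.

**What disagreed or failed:**
- **First grasp missed:** the fingers shut on nothing above the plate's top edge. The fingertips sat about 25–35 mm higher than the reported tool position implies. I reopened, went about 28 mm lower in small steps with no contact force, and gripped on the second try.
- **Label position:** the corner fit and the blue bar differ by about 5 mm in x. The label network was about 10 mm off my prediction in the top view, so I went by the corners and the bar.
- **Pad fit:** the automatic fit failed in the top view, so that value is by eye.

**Bystanders:** the blank and ring gauge were found within about 3 px of their starting places in both views. The loupe was unchanged in the top view but not found in the last scene view, where the arm may hide it; I did not confirm that.

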